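Turn the ball dish to the trackball

TASK

Set the loose trackball ball gently into the middle of the eight-sided dish standing on the narrow stand and let go of the ball. Then take the dish by its upright wooden handle, lift it straight up about 10 cm, and, keeping it above the stand, turn it about a quarter turn so that its pouring lip points at the middle of the emptied trackball, with the dish level and the ball staying centred all along. The program finishes while holding the dish still like that, ball loose in it; leave everything else on the desk where it is.

Things in the scene. Friction and masses are not known exactly. Their poses are not given: they have to be found in the camera images.
- ball_center (a point): centre of the loose black plastic trackball ball, 34 mm diameter, about 35 g, at first sitting on the small aluminium ring, its centre 40 mm above the desk; its axes turn as it rolls
- ring_top (a point): middle of the top of the fixed aluminium ring that first carries the ball: outside 28 mm, hole 20 mm, 26 mm high; z up
- dish_center (a point): middle of the dish's floor, 6 mm above its underside. Loose eight-sided aluminium dish, 110 mm across, 130 g; floor a shallow funnel of slope 0.14, rim 22 mm above the underside. z up; +x out through the pouring lip (42 mm wide spout to 73 mm out), -x to the handle. At first the lip faces roughly away from the robot. A ball at rest in the middle has its centre 17 mm above this point
- dish_handle (a point): middle of the upright wooden handle of the dish, the place to grip: a block 12 mm thick along the dish's y, 36 mm long along its x, 46 mm tall (26 mm below to 20 mm above this point), standing just outside the rim. This point lies 76 mm from the dish's middle along -x and 28 mm above its floor point, so 94 mm above the desk while the dish is on the stand; axes as the dish's
- stand_top (a point): middle of the top of the fixed dark steel stand on which the dish stands: top disc 44 mm diameter, 60 mm above the desk, on a thin column and an 80 mm foot; z up
- trackball_top (a point): top middle of the emptied trackball, a round grey device 110 mm across and 31 mm high with a dark socket and two black buttons, loose on the desk some 250 mm to the left or to the right of the stand; z up
- hub: bystander: black flat box (power hub) 70 x 100 x 30 mm on the stand's other side; origin under its middle
- case: bystander: grey rounded earbud case 48 x 62 x 26 mm; origin under its middle
- fan: bystander: black square computer fan 80 x 80 x 25 mm lying flat; origin under its middle
- torch: bystander: dark steel torch standing on end, 125 mm tall, head 54 mm across; origin under its middle
- screwdriver: bystander: screwdriver 160 mm long lying flat, along its x
- meter: bystander: small black USB meter 40 x 65 x 14 mm with a plug; origin under its middle
Things that resemble listed ones, but are neither listed nor needed, are in the scene too. Leave any green look-alike of the part that bears ball_center alone.

How it is judged:
By the outcome, as a careful person would: the job done as asked, in the order asked, and still so for the second after the job is handed in, while the arm keeps its last pose, push and grip.
It also fails if it takes over 64 s, if anything falls off the work surface, if the arm or the gripper's body presses on something with over 40 N, if the wrist force passes 120 N, or if a joint passes its speed limit or range.

ROBOT

A 6-joint arm with a two-finger parallel gripper is mounted at the origin on the work surface. World frame = base frame: x ahead of the robot, y to its left, z up, the work surface at z = 0. Lengths are in m, angles in rad, forces in N, time in s.
With the tool pointing down it reaches from about 0.375 to 0.925 m from the base axis. Payload 5.7 kg.
Tool frame: the origin (TCP) lies at the very end of the fingers, on their centre line; the grasp point (between the pads) lies r.hold_point_z behind it (r.hold_point_z is the distance from the TCP to the grasp point, in m); z points along the fingers, y is the line along which they close (so a half turn about z gives the same grasp; the last joint's range is limited). The gripper opens to 88 mm and grips with 3 to 60 N. Pads are 20 mm wide; open, the fingers measure 115 mm over their backs; the gripper's body (75 mm by 178 mm) begins 61 mm behind the grasp point.
Start: joints at [-1.382, 0.359, 1.51, -0, 1.272, -0.115], TCP at [0.179, -0.572, 0.2] pointing down, gripper open.
Joint ranges: [-2.97, 2.97], [-1.01, 2.36], [0.21, 2.38], [-0.96, 4.11], [0.2, 2.71], [-2.98, 2.98]. Speed limits (rad/s): [2.39, 2.39, 3.14, 3.14, 3.14, 3.14].

INTERFACE

Orientations are given as a 3x3 rotation matrix whose columns are the frame's x, y, z axes.
In Python, from station import r gives the robot as it stands.
- The arm moves only by the tool carry_out, never from a script. Its argument "targets" is a list of rows, each a list of 7 numbers: the shift along the tool's x, y, z in cm, then the turn, a rotation vector about the tool's x, y, z in degrees, then the opening in per cent of the stroke, from 0 (shut) to 100 (fully open). In form: [[x, y, z, wx, wy, wz, claw], ...]. A call has 1 to 5 rows; each row shifts and turns the commanded pose from where the row before left it, along the tool's axes as they then stand; what a row does not reach is not made up. A row lasts 1/12 s, in which the tool goes at most 41.7 mm and 7.16 degrees, less where a joint would pass 70% of its speed; a pose out of reach is approached as far as the arm can. A call with a gripper value outside its range is refused whole. The fingers move at their own pace and stop on an object; "squeeze" is the grip in N (left out, the last holds). Time passes only in rows, so rows that do not move let the fingers close. It gives the time, the measured TCP pose, the force, the opening and the grip force at its end, in the units of the state.
- r.get_obs(): the state, without advancing time (a new reading comes with each control period).
- r.read_camera(name): name is "scene" or "top"; returns a dict with "img" (384x512x3 uint8, red, green, blue), "range_z" (384x512 float32, m along the optical axis (not along the pixel's ray), 0 where there is no reading), "intrinsics" (3x3 intrinsics, pixels), "eye" and "attitude" of the camera in the world. Camera axes: x right, y up, looking along -z (the intrinsics and any distortion apply to the point x, -y, -z); pixel columns grow to the right and rows downward; lengths in m; the calibration is good to about 2 mm. A picture is of the moment at which its call begins.
- r.hand_in(): hands the job in; it is judged then, once.
Trained networks look in the newest picture that a camera, given by its name, has taken for a name from the list of things; names that differ only in an ending like _2 or _b are one class to them, and where a whole thing is asked for, a point or a joint stands for the part that bears it (a point fixed in the world has none). Each returns a list of dicts, best first, with "p" (0 to 1); they miss things now and then, are a little off and sometimes report something else, mostly with a low value. They report only what shows in the picture. A call takes as long as a camera call. They do not tell look-alikes from the thing itself.
- r.recognise(name, camera): "box" ([left, top, right, bottom] in pixels, round what is visible of it).
- r.mark_of(name, camera): "point" ([column, row] in pixels: a listed point, or the origin of a listed thing).
The state is a dict: "t": time; "joint_positions": joint angles; "qd": joint speeds; "tau": joint torques, N m; "tcp_pos": TCP position; "tool_rot": TCP orientation; "force": force on the tool from outside, world axes, zero at the start; "wrist_torque": the same for the moment, N m; "opening": opening from 0.0 (shut) to 1.0 (fully open); "grasp_force": force on a finger pad.
Only numpy, scipy, OpenCV 4.12 (cv2) and the standard library are available. Lean on these libraries where they do the work, as an engineer would, in place of code of your own. Each camera call takes 0.05 s, during which the arm holds its last target. There are 200 camera calls.

## Working session

There is one attempt and no reset: what is moved stays moved. The work goes in short steps, Python scripts to look and compute and a tool call to move; the robot and the scene stay as the last step left them, time stands still between calls to the robot, and variables do not carry over. Pictures are saved under pics/ and viewed, at most 10 in all, crops included, and the job is handed in when it is done.

Besides the shell and the picture viewer there is one more tool, called after ">>>" as a command line: name --pt "numbers of a row" for each row, then --argument value for the rest. carry_out: Moves the arm, as the interface text tells. Its arguments: {"type":"object","properties":{"targets":{"type":"array"},"squeeze":{"type":"number"}},"required":["targets"]}

```bash
mkdir -p pics; cat > h.py <<'E'
import numpy as np, cv2
from station import r
def cam(n):
    c=r.read_camera(n); return c
def world(c,u,v,z=None,d=None):
    K=np.array(c["intrinsics"]);R=np.array(c["attitude"]);e=np.array(c["eye"])
    ray=np.array([(u-K[0,2])/K[0,0],-(v-K[1,2])/K[1,1],-1.0])
    w=R@ray
    s=d if d is not None else (z-e[2])/w[2]
    return e+s*w
def cloud(c):
    K=np.array(c["intrinsics"]);R=np.array(c["attitude"]);e=np.array(c["eye"])
    v,u=np.mgrid[:384,:512];d=c["range_z"]
    p=np.stack([(u-K[0,2])/K[0,0]*d,-(v-K[1,2])/K[1,1]*d,-d],-1)
    return p@R.T+e
E
python3 - <<'E'
from h import *
for n in ["top","scene"]:
    c=cam(n); cv2.imwrite(f"pics/{n}0.png",c["img"][:,:,::-1]); P=cloud(c)
    print(n,np.round(c["eye"],3),np.round(c["intrinsics"],1).tolist())
    for k,z in [("ball_center",.04),("ring_top",.026),("dish_center",.066),("dish_handle",.094),("stand_top",.06),("trackball_top",.031),("hub",0.03),("torch",.125),("case",.026),("fan",.025),("meter",.014)]:
        for m in r.mark_of(k,n)[:3]:
            u,v=m["point"]; i,j=int(np.clip(round(v),0,383)),int(np.clip(round(u),0,511))
            print(k,round(m["p"],2),np.round(m["point"],1),"plane",np.round(world(c,u,v,z),3),"depth",np.round(P[i,j],3))
o=r.get_obs();print(o["t"],r.hold_point_z,np.round(o["tool_rot"],3).tolist())
E
```

```text
top [ 0.387 -0.033  1.182] [[492.2, 0.0, 256.0], [0.0, 492.2, 189.1], [0.0, 0.0, 1.0]]
ball_center 0.71 [168.3 251.8] plane [0.46  0.172 0.04 ] depth [0.459 0.17  0.055]
ball_center 0.53 [174.8 212.1] plane [0.553 0.162 0.04 ] depth [0.554 0.162 0.037]
ball_center 0.45 [130.  243.8] plane [0.477 0.261 0.04 ] depth [0.477 0.263 0.032]
ring_top 0.72 [310.7 121.9] plane [ 0.787 -0.157  0.026] depth [ 0.789 -0.159  0.021]
dish_center 0.65 [227.4 194.1] plane [0.594 0.039 0.066] depth [0.595 0.04  0.065]
dish_center 0.56 [401.1 272.7] plane [ 0.425 -0.356  0.066] depth [ 0.426 -0.371  0.014]
dish_handle 0.97 [217.5 226.8] plane [0.515 0.056 0.094] depth [0.511 0.053 0.118]
trackball_top 0.58 [340.7 201.5] plane [ 0.589 -0.229  0.031] depth [ 0.591 -0.232  0.016]
hub 0.8 [130.4 192.8] plane [0.598 0.272 0.03 ] depth [0.598 0.273 0.03 ]
hub 0.38 [284.1 249.1] plane [ 0.474 -0.096  0.03 ] depth [ 0.474 -0.096  0.031]
torch 0.72 [177.1 123.6] plane [0.742 0.154 0.125] depth [0.77  0.169 0.039]
case 0.98 [281.8 250. ] plane [ 0.472 -0.091  0.026] depth [ 0.472 -0.091  0.024]
fan 0.62 [307.9 12
[... 999 characters left out ...]
.  209.9] plane [ 0.596 -0.218  0.031] depth [ 0.59  -0.217  0.024]
trackball_top 0.18 [348.1 188.1] plane [0.629 0.265 0.031] depth [0.63  0.264 0.032]
hub 0.64 [344.7 191.5] plane [0.64  0.248 0.03 ] depth [0.632 0.255 0.019]
torch 0.64 [338.7 237.6] plane [0.884 0.095 0.125] depth [0.795 0.158 0.01 ]
case 0.56 [224.9 182.9] plane [ 0.499 -0.096  0.026] depth [ 0.495 -0.095  0.022]
fan 0.63 [224.9 264. ] plane [ 0.809 -0.173  0.025] depth [ 0.811 -0.173  0.028]
fan 0.44 [270.4 165.8] plane [0.453 0.07  0.025] depth [0.46  0.066 0.031]
meter 0.64 [135.2 186.8] plane [ 0.43  -0.367  0.014] depth [ 0.434 -0.367  0.017]
1.2 0.0187 [[0.954, 0.299, -0.0], [0.299, -0.954, 0.0], [0.0, -0.0, -1.0]]
```

View pics/top0.png

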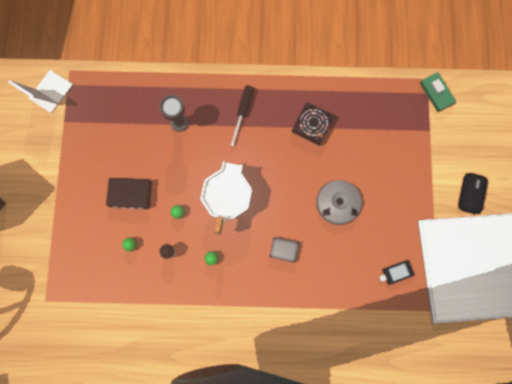

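View pics/scene0.png

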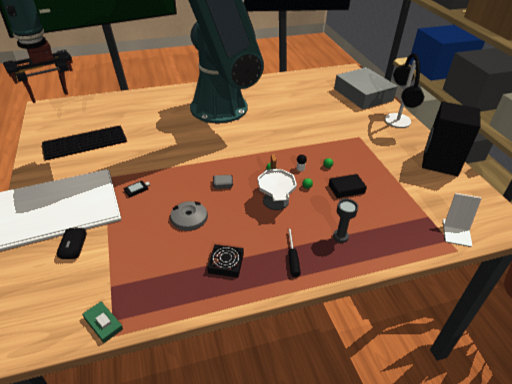

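The candidates for the ball are the black sphere at top (167,251) and three green ones at (177,212), (130,244) and (211,258). I choose the black one. Next I'll check it in a crop and refine the positions.

```bash
cat > m.py <<'E'
from h import *
from scipy.optimize import least_squares
c=cam("top");s=cam("scene")
im=c["img"][170:280,100:260];cv2.imwrite("pics/crop.png",cv2.resize(im[:,:,::-1],(800,550),interpolation=cv2.INTER_CUBIC))
for n,q in (("top",c),("scene",s)):
    P=cloud(q);g=q["img"].astype(int)
    near=lambda xy,rad:(np.hypot(P[...,0]-xy[0],P[...,1]-xy[1])<rad)&(q["range_z"]>0)
    b=near((.46,.17),.03)&(P[...,2]>.034)&(P[...,2]<.065)
    p=P[b];f=least_squares(lambda a:np.linalg.norm(p-a,axis=1)-.017,[.46,.17,.04],loss="soft_l1",f_scale=.002)
    v,u=np.nonzero(b);print(n,"ball",len(p),np.round(f.x,4),"rms",np.sqrt(np.mean(f.fun**2)).round(4),"uvmean",u.mean().round(1),v.mean().round(1),world(q,u.mean(),v.mean(),.04).round(4),"maxz",p[:,2].max().round(4))
    h=near((.515,.055),.05)&(P[...,2]>.1)&(P[...,2]<.125)
    p=P[h];m=p.mean(0);w,V=np.linalg.eigh(np.cov(p[:,:2].T));v,u=np.nonzero(h)
    print("handle",len(p),m.round(4),np.sqrt(w).round(4),V[:,1].round(3), world(q,u.mean(),v.mean(),.114).round(4))
    d=near((.594,.04),.1)&(P[...,2]>.055)&(P[...,2]<.1)&(g.min(-1)>110)
    v,u=np.nonzero(d)
    pts=P[d];hull=cv2.convexHull(pts[:,:2].astype(np.float32));print("dish",len(pts),pts.mean(0).round(4),cv2.minAreaRect(hull))
    fl=near((.594,.04),.03)&(P[...,2]>.055)&(P[...,2]<.09); 
    A=P[fl]; f2=least_squares(lambda a:a[2]+a[3]*np.hypot(A[:,0]-a[0],A[:,1]-a[1])-A[:,2],[.594,.04,.066,.14],loss="soft_l1",f_scale=.002)
    print("cone",f2.x.round(4))
    t=near((.59,-.225),.075)&(P[...,2]>.012)&(P[...,2]<.04);T=P[t]
    print("track",len(T),T.mean(0).round(4),cv2.minEnclosingCircle(T[:,:2].astype(np.float32)),T[:,2].max().round(3))
    gm=(g[...,1]>g[...,0]+40)&(g[...,1]>g[...,2]+40)
    for xy in ((.445,.073),(.553,.162)):
        G=P[gm&near(xy,.04)];print("green",len(G),G.mean(0).round(3),G.max(0).round(3))
E
python3 m.py
```

```text
top ball 175 [0.4614 0.1748 0.0405] rms 0.0014 uvmean 167.0 251.2 [0.4617 0.1748 0.04  ] maxz 0.0603
handle 100 [0.5178 0.0521 0.1133] [0.0037 0.0105] [-0.986  0.164] [0.5177 0.0521 0.114 ]
dish 2061 [0.5963 0.0396 0.073 ] ((0.5990173816680908, 0.038110021501779556), (0.12125713378190994, 0.1220279261469841), 34.989524841308594)
cone [0.5897 0.0394 0.0668 0.1234]
track 1516 [ 0.589  -0.2262  0.0248] ((0.5905343890190125, -0.2275036871433258), 0.05411224067211151) 0.036
green 103 [0.449 0.075 0.031] [0.463 0.088 0.038]
green 102 [0.556 0.16  0.031] [0.57  0.174 0.035]
scene ball 79 [0.4613 0.1742 0.0405] rms 0.0019 uvmean 301.3 158.4 [0.4599 0.1757 0.04  ] maxz 0.0597
handle 46 [0.5249 0.0502 0.1116] [0.0037 0.0107] [-0.989  0.15 ] [0.5279 0.049  0.114 ]
dish 832 [0.5954 0.0401 0.0739] ((0.6022502183914185, 0.03792806342244148), (0.1095229834318161, 0.13159309327602386), 81.7920150756836)
cone [0.5903 0.0409 0.0669 0.1416]
track 793 [ 0.6029 -0.2297  0.0245] ((0.5938391089439392, -0.2287432849407196), 0.054439593106508255) 0.036
green 14 [0.457 0.063 0.029] [0.465 0.068 0.035]
green 59 [0.566 0.155 0.028] [0.576 0.17  0.037]
```

View pics/crop.png

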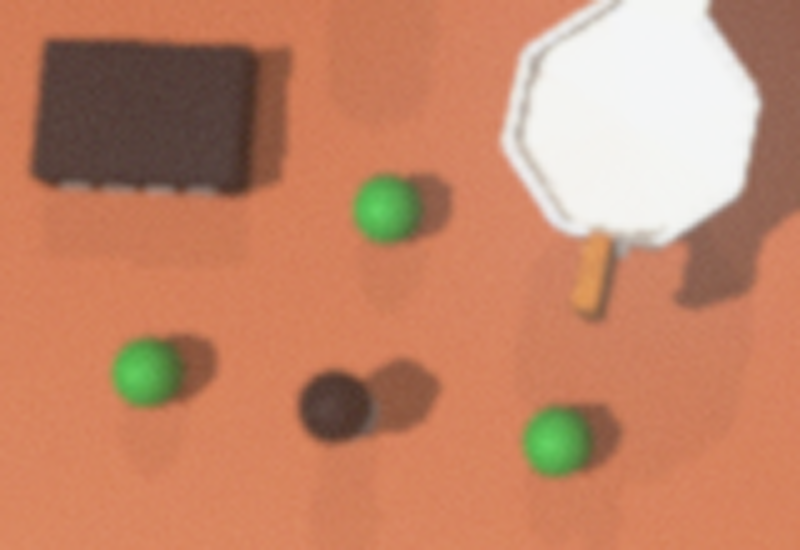

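The crop confirms it: the black ball sits on the light ring at crop (335,405), and the green ones lie directly on the desk.

Refined positions:

| Item | Position |
|---|---|
| Ball | (0.4615, 0.1747, 0.040) |
| Dish centre | about (0.592, 0.040), heading about -9.3° |
| Handle | (0.518, 0.052) |
| Trackball | (0.590, -0.2265) |

All of these match the given sizes and reach. Next comes a small planner that turns poses into rows.

```bash
cat > p.py <<'E'
import sys
from h import *
from scipy.spatial.transform import Rotation as Ro
def Rd(a):
    a=np.radians(a);return np.array([[np.cos(a),np.sin(a),0],[np.sin(a),-np.cos(a),0],[0,0,-1.]])
def yaw(R): return np.degrees(np.arctan2(R[1,0],R[0,0]))
def plan(way,nd=2):
    """way: list of (tcp xyz, yaw deg, rows, polar?) -> rows in tool axes"""
    o=r.get_obs();p=np.array(o["tcp_pos"]);R=np.array(o["tool_rot"])
    print("at",p.round(4),"yaw",yaw(R).round(2),"tilt",np.degrees(np.arccos(-R[2,2])).round(2),"t",o["t"],"open",round(o["opening"],3),"F",np.round(o["force"],1),"grip",round(o["grasp_force"],1))
    for q,a,n,pol in way:
        q=np.array(q,float);p0=p.copy();a0=yaw(R)
        pl=lambda v:np.array([np.hypot(*v[:2]),np.arctan2(v[1],v[0]),v[2]])
        for i in range(1,n+1):
            if pol:
                c=pl(p0)+(pl(q)-pl(p0))*i/n; g=np.array([c[0]*np.cos(c[1]),c[0]*np.sin(c[1]),c[2]])
            else: g=p0+(q-p0)*i/n
            G=Rd(a0+(a-a0)*i/n)
            d=np.round(R.T@(g-p)*100,nd);w=np.round(np.degrees(Ro.from_matrix(R.T@G).as_rotvec()),1)+0.
            print([*d.tolist(),*w.tolist()])
            p=p+R@d/100;R=R@Ro.from_rotvec(np.radians(w)).as_matrix()
        print("->",p.round(4),yaw(R).round(2))
E
python3 -c "
from p import *
plan([((.4615,.1747,.16),117,22,1)],1)"
```

```text
at [ 0.1795 -0.5725  0.2003] yaw 17.41 tilt 0.01 t 1.3 open 0.996 F [-0.6 -0.3 -0.2] grip 0.0
[4.4, -0.6, 0.2, 0.0, 0.0, -4.5]
[4.4, -0.7, 0.2, 0.0, 0.0, -4.6]
[4.3, -0.6, 0.2, 0.0, 0.0, -4.5]
[4.3, -0.5, 0.1, 0.0, 0.0, -4.5]
[4.3, -0.6, 0.2, 0.0, 0.0, -4.5]
[4.2, -0.5, 0.2, 0.0, 0.0, -4.6]
[4.2, -0.6, 0.2, 0.0, 0.0, -4.5]
[4.2, -0.4, 0.2, 0.0, 0.0, -4.5]
[4.1, -0.5, 0.2, 0.0, 0.0, -4.5]
[4.1, -0.5, 0.1, 0.0, 0.0, -4.6]
[4.1, -0.4, 0.2, 0.0, 0.0, -4.5]
[4.1, -0.4, 0.2, 0.0, 0.0, -4.5]
[4.0, -0.4, 0.2, 0.0, 0.0, -4.5]
[3.9, -0.4, 0.2, 0.0, 0.0, -4.6]
[4.0, -0.3, 0.2, 0.0, 0.0, -4.5]
[3.9, -0.4, 0.1, 0.0, 0.0, -4.5]
[3.8, -0.3, 0.2, 0.0, 0.0, -4.6]
[3.9, -0.3, 0.2, 0.0, 0.0, -4.5]
[3.8, -0.3, 0.2, 0.0, 0.0, -4.5]
[3.7, -0.3, 0.2, 0.0, 0.0, -4.5]
[3.7, -0.2, 0.2, 0.0, 0.0, -4.6]
[3.7, -0.2, 0.1, 0.0, 0.0, -4.5]
-> [0.462  0.1745 0.1604] 117.01
```

>>> carry_out --pt "4.0 -0.6 0.2 0 0 -4.2 60" --pt "4.0 -0.6 0.2 0 0 -4.2 60" --pt "4.0 -0.6 0.2 0 0 -4.2 60" --pt "4.0 -0.6 0.2 0 0 -4.2 60" --pt "4.0 -0.6 0.2 0 0 -4.2 60"

```text
t: 1.72
tcp_pos: [0.3472, -0.4584, 0.1903]
tool_rot: [[0.782, 0.624, 0.001], [0.624, -0.782, -0.001], [0.0, 0.001, -1.0]]
force: [0.4, -0.1, -0.4]
opening: 0.661
grasp_force: 0.0
```

>>> carry_out --pt "4.0 -0.5 0.2 0 0 -4.4 60" --pt "4.0 -0.5 0.2 0 0 -4.4 60" --pt "4.0 -0.5 0.2 0 0 -4.4 60" --pt "4.0 -0.5 0.2 0 0 -4.4 60" --pt "4.0 -0.5 0.2 0 0 -4.4 60"

```text
t: 2.13
tcp_pos: [0.4639, -0.2949, 0.1804]
tool_rot: [[0.491, 0.871, 0.001], [0.871, -0.491, -0.0], [0.0, 0.001, -1.0]]
force: [0.1, -1.1, 1.2]
opening: 0.603
grasp_force: 0.0
```

>>> carry_out --pt "4.0 -0.4 0.2 0 0 -4.5 60" --pt "4.0 -0.4 0.2 0 0 -4.5 60" --pt "4.0 -0.4 0.2 0 0 -4.5 60" --pt "4.0 -0.4 0.2 0 0 -4.5 60" --pt "4.0 -0.4 0.2 0 0 -4.5 60"

```text
t: 2.55
tcp_pos: [0.5147, -0.1015, 0.1705]
tool_rot: [[0.12, 0.993, 0.001], [0.993, -0.12, -0.0], [-0.0, 0.001, -1.0]]
force: [0.2, 0.1, 0.4]
opening: 0.601
grasp_force: 0.0
```

```bash
python3 -c "
from p import *
plan([((.4615,.1747,.12),117,7,1),((.4615,.1747,.075),117,3,0)],1)"
```

```text
at [ 0.5147 -0.1015  0.1705] yaw 83.13 tilt 0.07 t 2.55 open 0.601 F [0.2 0.1 0.4] grip 0.0
[4.2, -0.3, 0.7, 0.1, 0.0, -4.8]
[4.1, -0.3, 0.7, 0.0, 0.0, -4.9]
[4.1, -0.2, 0.8, 0.0, 0.0, -4.8]
[4.1, -0.3, 0.7, 0.0, 0.0, -4.9]
[4.0, -0.2, 0.7, 0.0, 0.0, -4.8]
[4.0, -0.2, 0.7, 0.0, 0.0, -4.8]
[3.9, -0.2, 0.8, 0.0, 0.0, -4.9]
-> [0.4617 0.1744 0.1195] 117.03
[0.0, -0.0, 1.5, 0.0, 0.0, 0.0]
[0.0, -0.0, 1.5, 0.0, 0.0, 0.0]
[0.0, -0.0, 1.5, 0.0, 0.0, 0.0]
-> [0.4617 0.1744 0.0745] 117.03
```

>>> carry_out --pt "4.0 -0.3 0.2 0 0 -4.8 60" --pt "4.0 -0.3 0.2 0 0 -4.8 60" --pt "4.0 -0.3 0.2 0 0 -4.8 60" --pt "4.0 -0.2 0.3 0 0 -4.8 60" --pt "4.0 -0.2 0.5 0 0 -4.8 60"

```text
t: 2.97
tcp_pos: [0.4928, 0.0969, 0.1569]
tool_rot: [[-0.295, 0.956, 0.002], [0.956, 0.295, 0.0], [-0.0, 0.002, -1.0]]
force: [0.4, -0.7, 0.1]
opening: 0.598
grasp_force: 0.0
```

>>> carry_out --pt "4.0 -0.2 1.0 0 0 -4.8 60" --pt "3.5 -0.2 1.0 0 0 -4.8 60" --pt "0 0 1.5 0 0 0 60" --pt "0 0 1.5 0 0 0 60" --pt "0 0 0 0 0 0 60"

```text
t: 3.38
tcp_pos: [0.4615, 0.1648, 0.1044]
tool_rot: [[-0.448, 0.894, -0.004], [0.894, 0.448, -0.001], [0.001, -0.004, -1.0]]
force: [-0.9, -0.4, 0.4]
opening: 0.596
grasp_force: 0.0
```

```bash
python3 -c "
from p import *
plan([((.4615,.1747,.07),117,2,0),((.4615,.1747,.031),117,3,0)],2)"
```

```text
at [0.4615 0.1648 0.1044] yaw 116.62 tilt 0.23 t 3.3833 open 0.596 F [-0.9 -0.4  0.4] grip 0.0
[0.44, 0.23, 1.72, -0.2, -0.1, -0.2]
[0.44, 0.22, 1.72, 0.0, 0.0, -0.2]
-> [0.4615 0.1747 0.07  ] 117.02
[0.0, 0.0, 1.3, 0.0, 0.0, 0.0]
[0.0, 0.0, 1.3, 0.0, 0.0, 0.0]
[0.0, 0.0, 1.3, 0.0, 0.0, 0.0]
-> [0.4615 0.1747 0.031 ] 117.02
```

>>> carry_out --pt "0.44 0.23 1.7 0 0 -0.4 60" --pt "0.44 0.23 1.0 0 0 0 60" --pt "0 0 0.7 0 0 0 60" --pt "0 0 0 0 0 0 60" --pt "0 0 0 0 0 0 60"

```text
t: 3.8
tcp_pos: [0.4639, 0.174, 0.0724]
tool_rot: [[-0.452, 0.892, -0.001], [0.892, 0.452, -0.0], [0.0, -0.001, -1.0]]
force: [-0.3, -0.4, 0.1]
opening: 0.602
grasp_force: 0.0
```

```bash
python3 -c "
from p import *
plan([((.4615,.1747,.031),117,4,0)],2)
for n in ('top','scene'):
    c=cam(n)
    cr=c['img'][215:285,125:210] if n=='top' else c['img'][110:200,250:360]
    cv2.imwrite('pics/pre_%s.png'%n,cv2.resize(cr[:,:,::-1],(660,540)))
a=cv2.imread('pics/pre_top.png');b=cv2.imread('pics/pre_scene.png');cv2.imwrite('pics/pre.png',cv2.resize(np.hstack([a,b]),(800,330)))
"
```

```text
at [0.4639 0.174  0.0724] yaw 116.88 tilt 0.04 t 3.8 open 0.602 F [-0.3 -0.4  0.1] grip 0.0
[0.04, -0.05, 1.04, 0.0, 0.0, 0.0]
[0.05, -0.04, 1.03, 0.0, 0.0, -0.1]
[0.04, -0.05, 1.04, 0.0, 0.0, 0.0]
[0.04, -0.04, 1.03, 0.0, 0.0, 0.0]
-> [0.4615 0.1747 0.031 ] 116.98
```

View pics/pre.png

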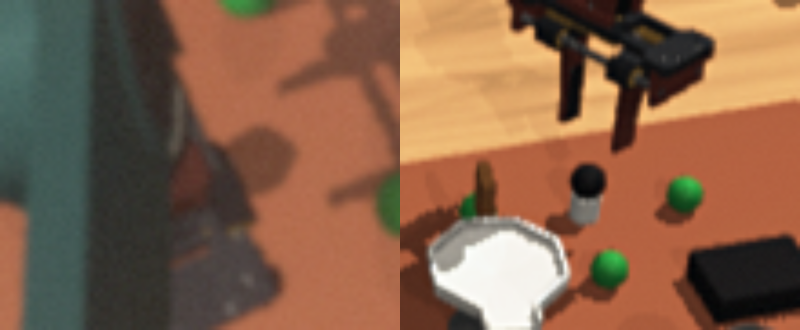

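The picture shows the gripper straddling the black ball on its ring (scene crop at 588,182), with the green balls clear of the fingers. I'm descending.

>>> carry_out --pt "0.1 -0.1 1.0 0 0 0 60" --pt "0.1 -0.1 1.0 0 0 0 60" --pt "0 0 1.0 0 0 0 60" --pt "0 0 0.9 0 0 0 60" --pt "0 0 0.1 0 0 0 60"

```text
t: 4.32
tcp_pos: [0.4605, 0.1749, 0.0312]
tool_rot: [[-0.452, 0.892, -0.002], [0.892, 0.452, -0.0], [0.001, -0.002, -1.0]]
force: [0.1, -0.6, 0.8]
opening: 0.601
grasp_force: 0.0
```

>>> carry_out --pt "0 0 0.1 0 0 0 55" --pt "0 0 0 0 0 0 50" --pt "0 0 0 0 0 0 46" --pt "0 0 0 0 0 0 43" --pt "0 0 0 0 0 0 41" --squeeze 4

```text
t: 4.73
tcp_pos: [0.4616, 0.1753, 0.0317]
tool_rot: [[-0.453, 0.892, 0.001], [0.892, 0.453, 0.0], [-0.0, 0.001, -1.0]]
force: [0.5, -0.4, -0.0]
opening: 0.42
grasp_force: 0.0
```

>>> carry_out --pt "0 0 0 0 0 0 39" --pt "0 0 0 0 0 0 37" --pt "0 0 0 0 0 0 35" --pt "0 0 0 0 0 0 32" --pt "0 0 0 0 0 0 30" --squeeze 5

```text
t: 5.15
tcp_pos: [0.4612, 0.1752, 0.0314]
tool_rot: [[-0.453, 0.892, 0.0], [0.892, 0.453, 0.0], [0.0, 0.0, -1.0]]
force: [0.3, -0.4, -0.1]
opening: 0.309
grasp_force: 0.0
```

```bash
python3 -c "
from p import *
plan([])
c=cam('scene');cv2.imwrite('pics/g1.png',cv2.resize(c['img'][110:200,250:360][:,:,::-1],(770,600),interpolation=cv2.INTER_CUBIC))
print(r.recognise('ball_center','scene'))"
```

```text
at [0.4612 0.1752 0.0314] yaw 116.91 tilt 0.01 t 5.15 open 0.309 F [ 0.3 -0.4 -0.1] grip 0.0
[{'box': [324.0, 157.9, 333.8, 170.0], 'p': 0.64}, {'box': [296.9, 153.9, 310.5, 164.2], 'p': 0.46}, {'box': [126.1, 179.5, 149.8, 196.4], 'p': 0.34}, {'box': [332.2, 196.7, 359.6, 241.9], 'p': 0.2}]
```

View pics/g1.png

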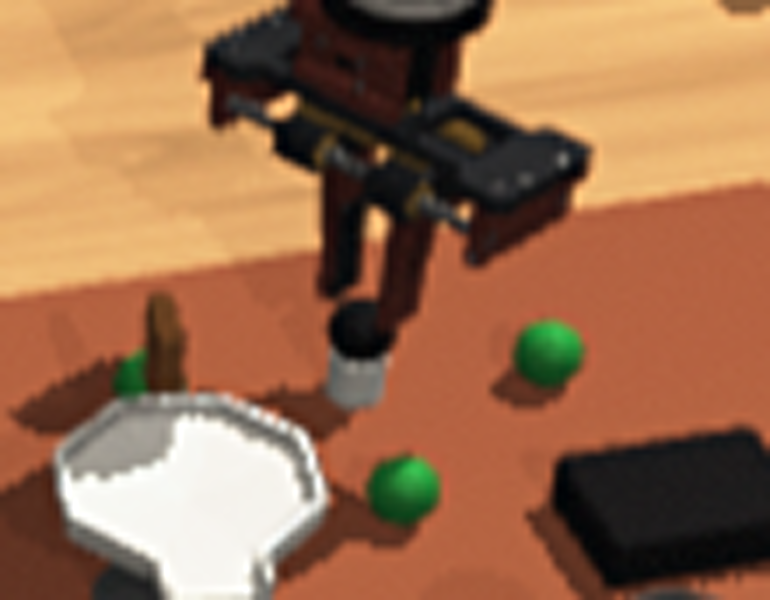

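The ball (crop 362,330) is still on its ring, but the fingertips (crop 340,285 and 395,320) look higher than reported, or behind it. I'll measure the tips from depth.

```bash
python3 -c "
from p import *
o=r.get_obs();t=np.array(o['tcp_pos']);R=np.array(o['tool_rot'])
for n in('scene','top'):
    c=cam(n);P=cloud(c);K=np.array(c['intrinsics']);A=np.array(c['attitude']);e=np.array(c['eye'])
    def px(w):
        q=A.T@(w-e);return (K[0,2]+K[0,0]*q[0]/-q[2],K[1,2]-K[1,1]*q[1]/-q[2])
    print(n,'tcp px',np.round(px(t),1),'ball px',np.round(px(np.array([.4615,.1747,.04])),1),'tips',[np.round(px(t+R[:,1]*s),1).tolist() for s in(-.0136,.0136,-.027,.027)])
    Q=(P-t)@R; m=(c['range_z']>0)&(np.abs(Q[...,0])<.05)&(np.abs(Q[...,1])<.06)&(Q[...,2]>-.06)&(Q[...,2]<.02)
    if n=='scene':
        v,u=np.nonzero(m)
        for i in range(128,172,2):
            print(i,[ (j,*(np.round(Q[i,j]*1000).astype(int)),tuple(c['img'][i,j])[0]) for j in range(292,314,3) if m[i,j]])
"

```

```text
scene tcp px [301.1 160.7] ball px [301.2 158.8] tips [[298.0, 158.9], [304.2, 162.6], [295.1, 157.1], [307.2, 164.4]]
128 []
130 []
132 []
134 []
136 []
138 []
140 []
142 []
144 [(301, np.int64(7), np.int64(-14), np.int64(-57), np.uint8(57))]
146 [(298, np.int64(-9), np.int64(-13), np.int64(-57), np.uint8(15)), (301, np.int64(9), np.int64(-14), np.int64(-49), np.uint8(47))]
148 [(298, np.int64(-7), np.int64(-13), np.int64(-48), np.uint8(15)), (301, np.int64(10), np.int64(-15), np.int64(-39), np.uint8(63))]
150 [(298, np.int64(-9), np.int64(-11), np.int64(-42), np.uint8(16)), (301, np.int64(11), np.int64(-14), np.int64(-31), np.uint8(83)), (310, np.int64(10), np.int64(23), np.int64(-51), np.uint8(92))]
152 [(295, np.int64(-13), np.int64(-19), np.int64(-32), np.uint8(91)), (298, np.int64(-2), np.int64(-15), np.int64(-29), np.uint8(8)), (304, np.int64(-11), np.int64(16), np.int64(-50), np.uint8(74)), (307, np.int64(-9), np.int64(26), np.int64(-54), np.uint8(47))]
154 [(301, np.int64(0), np.int64(-3), np.int64(-26), np.uint8(132)), (304, np.int64(-9), np.int64(15), np.int64(-40), np.uin
[... 804 characters left out ...]
.int64(-14), np.int64(11), np.int64(-8), np.uint8(1)), (304, np.int64(-3), np.int64(15), np.int64(-5), np.uint8(19))]
164 [(298, np.int64(-13), np.int64(-1), np.int64(8), np.uint8(105)), (301, np.int64(-10), np.int64(9), np.int64(3), np.uint8(94)), (304, np.int64(-4), np.int64(17), np.int64(2), np.uint8(119))]
166 [(298, np.int64(-10), np.int64(-3), np.int64(19), np.uint8(101)), (301, np.int64(-8), np.int64(8), np.int64(13), np.uint8(120)), (304, np.int64(0), np.int64(15), np.int64(14), np.uint8(132))]
168 [(298, np.int64(-17), np.int64(4), np.int64(20), np.uint8(106))]
170 []
top tcp px [167.5 251.7] ball px [167.  251.3] tips [[169.8, 257.0], [165.2, 246.4], [172.1, 262.2], [162.9, 241.2]]
```

The tips end about 20 to 28 mm above the reported TCP, so they closed over the top of the ball. Going down 2 cm with the fingers open is safe either way: the reported z would still be 0.011. Open, descend, look.

>>> carry_out --pt "0 0 0 0 0 0 45" --pt "0 0 0 0 0 0 60" --pt "0 0 0 0 0 0 65" --pt "0 0 0 0 0 0 65" --pt "0 0 0 0 0 0 65"

```text
t: 5.77
tcp_pos: [0.4612, 0.1752, 0.0314]
tool_rot: [[-0.453, 0.892, -0.0], [0.892, 0.453, 0.0], [0.0, 0.0, -1.0]]
force: [0.2, -0.1, -0.5]
opening: 0.632
grasp_force: 0.0
```

>>> carry_out --pt "0 0 0.5 0 0 0 65" --pt "0 0 0.5 0 0 0 65" --pt "0 0 0.5 0 0 0 65" --pt "0 0 0.3 0 0 0 65" --pt "0 0 0 0 0 0 65"

```text
t: 6.18
tcp_pos: [0.4604, 0.175, 0.0124]
tool_rot: [[-0.452, 0.892, -0.002], [0.892, 0.452, -0.0], [0.001, -0.002, -1.0]]
force: [-0.7, -1.1, 1.1]
opening: 0.649
grasp_force: 0.0
```

```bash
python3 -c "
from p import *
plan([])
o=r.get_obs();t=np.array(o['tcp_pos']);R=np.array(o['tool_rot'])
c=cam('scene');cv2.imwrite('pics/g2.png',cv2.resize(c['img'][120:190,260:350][:,:,::-1],(770,600),interpolation=cv2.INTER_CUBIC))
K=np.array(c['intrinsics']);A=np.array(c['attitude']);e=np.array(c['eye'])
def px(w):
        q=A.T@(w-e);return np.array([K[0,2]+K[0,0]*q[0]/-q[2]-260,K[1,2]-K[1,1]*q[1]/-q[2]-120])*[770/90,600/70]
for dz in(0,.02): print('tips crop px',[np.round(px(t+R[:,1]*s+[0,0,dz])).tolist() for s in(-.0286,.0286,-.042,.042)])
"
```

```text
at [0.4604 0.175  0.0124] yaw 116.9 tilt 0.11 t 6.1833 open 0.649 F [-0.7 -1.1  1.1] grip 0.0
tips crop px [[292.0, 354.0], [401.0, 420.0], [267.0, 338.0], [427.0, 436.0]]
tips crop px [[296.0, 313.0], [406.0, 380.0], [271.0, 298.0], [433.0, 396.0]]
```

View pics/g2.png

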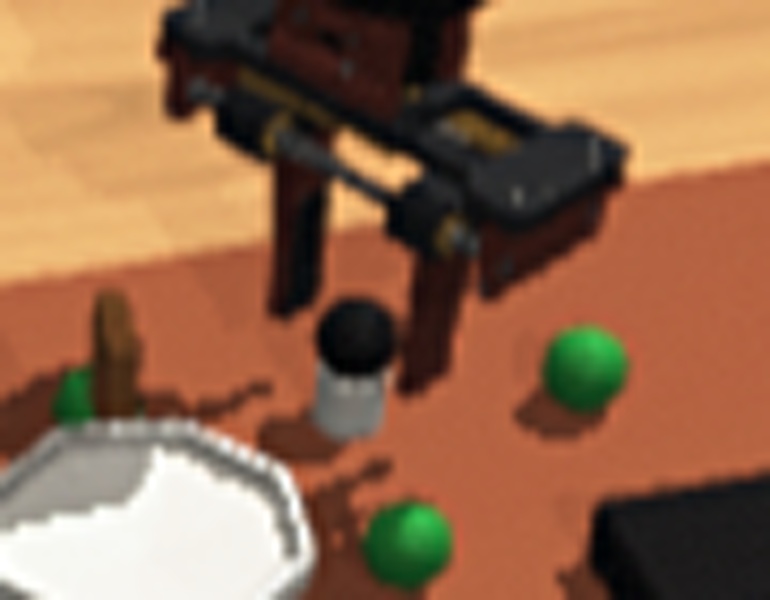

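The tips (crop 300,315 and 403,390) match "reported z + 20 mm", and the lateral position agrees, so the real tips are at about z = 0.031. They now straddle the ball, so I'm closing.

>>> carry_out --pt "0 0 0 0 0 0 55" --pt "0 0 0 0 0 0 48" --pt "0 0 0 0 0 0 44" --pt "0 0 0 0 0 0 42" --pt "0 0 0 0 0 0 40" --squeeze 5

```text
t: 6.65
tcp_pos: [0.4614, 0.1752, 0.0136]
tool_rot: [[-0.453, 0.892, 0.0], [0.892, 0.453, 0.0], [0.0, 0.0, -1.0]]
force: [-0.2, 0.7, -0.8]
opening: 0.405
grasp_force: 0.0
```

>>> carry_out --pt "0 0 0 0 0 0 38" --pt "0 0 0 0 0 0 36" --pt "0 0 0 0 0 0 33" --pt "0 0 0 0 0 0 30" --pt "0 0 0 0 0 0 30" --squeeze 5

```text
t: 7.07
tcp_pos: [0.4613, 0.1752, 0.0135]
tool_rot: [[-0.453, 0.892, 0.0], [0.892, 0.453, 0.0], [0.0, 0.0, -1.0]]
force: [-0.7, -0.3, 1.4]
opening: 0.381
grasp_force: 5.0
```

Gripped: 0.381 × 88 = 33.5 mm at 5 N. The ball centre is therefore at reported z + 0.0265. Now to lift and carry it.

>>> carry_out --pt "0 0 -0.5 0 0 0 30" --pt "0 0 -1.5 0 0 0 30" --pt "0 0 -2.5 0 0 0 30" --pt "0 0 -3.5 0 0 0 30" --pt "0 0 -2.0 0 0 0 30" --squeeze 7

```text
t: 7.48
tcp_pos: [0.462, 0.1754, 0.1161]
tool_rot: [[-0.453, 0.892, 0.002], [0.892, 0.453, 0.001], [-0.0, 0.002, -1.0]]
force: [0.2, 0.5, -0.2]
opening: 0.383
grasp_force: 7.0
```

```bash
python3 -c "
from p import *
plan([((.592,.04,.115),117,10,0),((.592,.04,.06),117,5,0)],1)
c=cam('scene');print(r.recognise('ball_center','scene'))
P=cloud(c);print('ring spot',P[159,301].round(3))"
```

```text
at [0.462  0.1754 0.1161] yaw 116.91 tilt 0.12 t 7.4833 open 0.383 F [ 0.2  0.5 -0.2] grip 7.0
[-1.8, 0.5, 0.0, 0.1, 0.0, 0.0]
[-1.8, 0.6, 0.0, 0.0, 0.0, 0.0]
[-1.8, 0.5, 0.0, 0.0, 0.0, 0.0]
[-1.8, 0.6, 0.1, 0.0, 0.0, 0.0]
[-1.8, 0.5, -0.0, 0.0, 0.0, 0.0]
[-1.8, 0.6, -0.0, 0.0, 0.0, -0.1]
[-1.8, 0.5, -0.0, 0.0, 0.0, 0.0]
[-1.8, 0.6, -0.0, 0.0, 0.0, 0.0]
[-1.8, 0.5, 0.0, 0.0, 0.0, 0.0]
[-1.8, 0.5, 0.0, 0.0, 0.0, 0.0]
-> [0.5917 0.0394 0.1152] 117.01
[0.0, 0.0, 1.1, 0.0, 0.0, 0.0]
[0.0, 0.0, 1.1, 0.0, 0.0, 0.0]
[0.0, 0.0, 1.1, 0.0, 0.0, 0.0]
[0.0, 0.0, 1.1, 0.0, 0.0, 0.0]
[0.0, 0.0, 1.1, 0.0, 0.0, 0.0]
-> [0.5918 0.0394 0.0602] 117.01
[{'box': [297.5, 130.5, 309.0, 137.0], 'p': 0.39}, {'box': [323.9, 157.0, 332.5, 165.9], 'p': 0.39}]
ring spot [0.415 0.196 0.001]
```

>>> carry_out --pt "-1.0 0.3 0 0 0 0 30" --pt "-2.0 0.6 0 0 0 0 30" --pt "-2.5 0.8 0 0 0 0 30" --pt "-2.5 0.8 0 0 0 0 30" --pt "-2.5 0.8 0 0 0 0 30"

```text
t: 8.0
tcp_pos: [0.5378, 0.095, 0.1115]
tool_rot: [[-0.453, 0.892, -0.003], [0.892, 0.453, -0.0], [0.001, -0.003, -1.0]]
force: [0.8, 0.8, -0.2]
opening: 0.382
grasp_force: 7.0
```

>>> carry_out --pt "-2.5 0.8 0 0 0 0 30" --pt "-2.5 0.7 0 0 0 0 30" --pt "-1.5 0.4 0 0 0 0 30" --pt "-0.9 0.2 0 0 0 0 30" --pt "0 0 0 0 0 0 30"

```text
t: 8.42
tcp_pos: [0.5908, 0.0385, 0.1122]
tool_rot: [[-0.451, 0.893, -0.001], [0.893, 0.451, -0.0], [0.001, -0.001, -1.0]]
force: [-0.1, -0.9, -0.3]
opening: 0.381
grasp_force: 7.0
```

```bash
python3 -c "
from p import *
plan([((.592,.04,.065),117,5,0),((.592,.04,.0575),117,4,0)],2)"
```

```text
at [0.5908 0.0385 0.1122] yaw 116.81 tilt 0.08 t 8.4167 open 0.381 F [-0.1 -0.9 -0.3] grip 7.0
[0.02, 0.04, 0.94, -0.1, 0.0, 0.0]
[0.01, 0.03, 0.95, 0.0, 0.0, -0.1]
[0.02, 0.03, 0.94, 0.0, 0.0, 0.0]
[0.01, 0.04, 0.94, 0.0, 0.0, -0.1]
[0.02, 0.03, 0.95, 0.0, 0.0, 0.0]
-> [0.592 0.04  0.065] 117.01
[-0.0, 0.0, 0.19, 0.0, 0.0, 0.0]
[-0.0, 0.0, 0.18, 0.0, 0.0, 0.0]
[-0.0, 0.0, 0.19, 0.0, 0.0, 0.0]
[-0.0, 0.0, 0.19, 0.0, 0.0, 0.0]
-> [0.592  0.04   0.0575] 117.01
```

>>> carry_out --pt "0.05 0.1 0.9 0 0 0 30" --pt "0 0 1.0 0 0 0 30" --pt "0 0 1.0 0 0 0 30" --pt "0 0 0.9 0 0 0 30" --pt "0 0 0.9 0 0 0 30"

```text
t: 8.83
tcp_pos: [0.5899, 0.0417, 0.065]
tool_rot: [[-0.453, 0.891, -0.001], [0.891, 0.453, 0.0], [0.001, -0.001, -1.0]]
force: [-0.3, -0.2, -0.2]
opening: 0.38
grasp_force: 7.0
```

>>> carry_out --pt "0 0 0.2 0 0 0 30" --pt "0 0 0.2 0 0 0 30" --pt "0 0 0.1 0 0 0 30" --pt "0 0 0 0 0 0 30" --pt "0 0 0 0 0 0 30"

```text
t: 9.25
tcp_pos: [0.5915, 0.0409, 0.0618]
tool_rot: [[-0.453, 0.892, 0.001], [0.892, 0.453, 0.0], [-0.0, 0.001, -1.0]]
force: [-0.7, -0.8, 0.0]
opening: 0.377
grasp_force: 7.0
```

```bash
python3 -c "
from p import *
plan([((.592,.04,.0575),117,2,0)],2)
o=r.get_obs();t=np.array(o['tcp_pos'])
c=cam('scene');cv2.imwrite('pics/g3.png',cv2.resize(c['img'][140:220,220:330][:,:,::-1],(770,560),interpolation=cv2.INTER_CUBIC))"
```

```text
at [0.5915 0.0409 0.0618] yaw 116.91 tilt 0.05 t 9.25 open 0.377 F [-0.7 -0.8  0. ] grip 7.0
[-0.05, 0.0, 0.21, 0.0, 0.0, 0.0]
[-0.05, 0.01, 0.22, 0.0, 0.0, -0.1]
-> [0.592  0.04   0.0575] 117.01
```

View pics/g3.png

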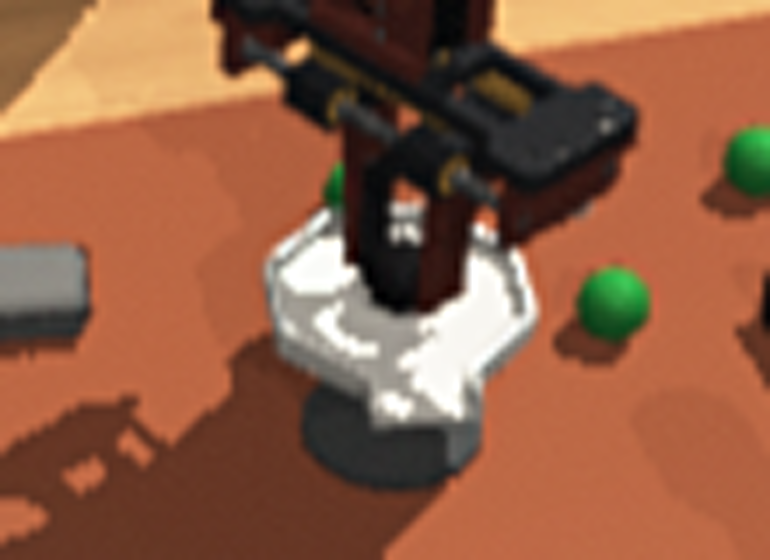

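The picture shows the ball (crop 393,270) between the fingers, just over the dish's middle. I'm lowering the last few millimetres.

>>> carry_out --pt "-0.08 0 0.1 0 0 0 30" --pt "0 0 0.1 0 0 0 30" --pt "0 0 0.1 0 0 0 30" --pt "0 0 0 0 0 0 30" --pt "0 0 0 0 0 0 30"

```text
t: 9.72
tcp_pos: [0.5913, 0.0402, 0.0583]
tool_rot: [[-0.452, 0.892, -0.0], [0.892, 0.452, 0.0], [0.0, -0.0, -1.0]]
force: [-0.4, 0.1, -0.0]
opening: 0.378
grasp_force: 7.0
```

```bash
python3 -c "
from p import *
plan([((.592,.04,.0575),117,2,0)],2)
c=cam('scene');P=cloud(c);g=c['img'].astype(int)
Q=P-[.592,.04,0];m=(np.hypot(Q[...,0],Q[...,1])<.07)&(P[...,2]>.05)&(P[...,2]<.105)
b=m&(g.max(-1)<45)
p=P[b]
from scipy.optimize import least_squares
f=least_squares(lambda a:np.linalg.norm(p-a,axis=1)-.017,[.592,.04,.083],loss='soft_l1',f_scale=.002);print(len(p),f.x.round(4))
v,u=np.nonzero(b);print('bottom row',v.max(),u[v==v.max()])
for i in range(176,188):print(i,[(int(g[i,j].mean()),int(P[i,j,2]*1000)) for j in range(268,288,2)])"
```

```text
at [0.5913 0.0402 0.0583] yaw 116.9 tilt 0.01 t 9.7167 open 0.378 F [-0.4  0.1 -0. ] grip 7.0
[-0.02, 0.03, 0.04, 0.0, 0.0, -0.1]
[-0.03, 0.02, 0.04, 0.0, 0.0, 0.0]
-> [0.592  0.04   0.0575] 117.0
95 [0.59   0.0387 0.0874]
bottom row 184 [274 275 276 277 278 279 280]
176 [(217, 71), (16, 93), (12, 90), (20, 102), (22, 103), (29, 100), (24, 116), (31, 122), (23, 114), (121, 109)]
177 [(194, 69), (16, 85), (13, 93), (22, 97), (23, 99), (33, 99), (29, 111), (34, 115), (25, 110), (153, 106)]
178 [(232, 69), (52, 84), (10, 96), (17, 97), (24, 99), (26, 99), (29, 110), (32, 110), (26, 103), (154, 100)]
179 [(255, 71), (123, 69), (13, 93), (13, 95), (25, 96), (23, 98), (30, 105), (32, 110), (25, 101), (151, 97)]
180 [(240, 69), (142, 70), (11, 90), (14, 93), (21, 97), (22, 96), (29, 100), (31, 101), (25, 96), (175, 93)]
181 [(167, 72), (135, 68), (10, 86), (12, 88), (19, 93), (18, 90), (29, 99), (31, 97), (22, 92), (215, 70)]
182 [(162, 68), (151, 71), (20, 83), (10, 87), (11, 88), (16, 88), (28, 92), (27, 95), (32, 84), (231, 71)]
183 [(229, 67), (159, 68), (56, 65), (3, 82), (6, 85), (11, 84), (27, 92), (21, 90), (130, 83), (246, 72)]
184 [(223, 71), (157, 69), (120, 72), (21, 77), (10, 80), (12, 82), (22, 88), (73, 89), (238, 69), (249, 71)]
185 [(178, 67), (154, 68), (156, 68), (113, 68), (57, 72), (54, 67), (61, 83), (221, 73), (253, 70), (247, 74)]
186 [(234, 69), (149, 70), (157, 69), (156, 67), (128, 69), (129, 69), (162, 72), (231, 70), (249, 71), (245, 75)]
187 [(254, 73), (164, 72), (151, 70), (158, 72), (157, 68), (158, 69), (180, 69), (189, 69), (247, 70), (245, 70)]
```

>>> carry_out --pt "0 0 0.1 0 0 0 30" --pt "0 0 0 0 0 0 30" --pt "0 0 0 0 0 0 30" --squeeze 5

```text
t: 10.02
tcp_pos: [0.5913, 0.0402, 0.0573]
tool_rot: [[-0.453, 0.892, -0.0], [0.892, 0.453, 0.0], [0.0, -0.0, -1.0]]
force: [-0.0, 0.2, 0.2]
opening: 0.382
grasp_force: 5.0
```

>>> carry_out --pt "0 0 0.1 0 0 0 30" --pt "0 0 0 0 0 0 30" --pt "0 0 0 0 0 0 30" --squeeze 4

```text
t: 10.27
tcp_pos: [0.5915, 0.0402, 0.0567]
tool_rot: [[-0.453, 0.892, 0.0], [0.892, 0.453, 0.0], [-0.0, 0.0, -1.0]]
force: [-1.1, -0.6, 3.5]
opening: 0.381
grasp_force: 4.0
```

An upward force of 3.5 N shows the ball has touched the floor. I'm opening gently.

>>> carry_out --pt "0 0 -0.05 0 0 0 39" --pt "0 0 0 0 0 0 40" --pt "0 0 0 0 0 0 42" --pt "0 0 0 0 0 0 45" --pt "0 0 0 0 0 0 50"

```text
t: 10.68
tcp_pos: [0.5913, 0.0402, 0.0567]
tool_rot: [[-0.452, 0.892, -0.0], [0.892, 0.452, 0.0], [0.0, -0.0, -1.0]]
force: [-0.1, 0.0, 0.3]
opening: 0.481
grasp_force: 0.0
```

>>> carry_out --pt "0 0 0 0 0 0 54" --pt "0 0 0 0 0 0 54" --pt "0 0 -0.4 0 0 0 54" --pt "0 0 -1.0 0 0 0 54" --pt "0 0 -1.5 0 0 0 54"

```text
t: 11.1
tcp_pos: [0.5904, 0.0402, 0.0857]
tool_rot: [[-0.453, 0.892, -0.003], [0.892, 0.453, 0.0], [0.001, -0.002, -1.0]]
force: [-0.0, -0.6, 0.1]
opening: 0.54
grasp_force: 0.0
```

>>> carry_out --pt "0 0 -3.0 0 0 0 54" --pt "0 0 -3.0 0 0 0 60" --pt "-1.0 0 -1.0 0 0 -6 70" --pt "0 0 0 0 0 -6 70" --pt "0 0 0 0 0 -6 70"

```text
t: 11.52
tcp_pos: [0.5974, 0.0309, 0.1585]
tool_rot: [[-0.709, 0.705, 0.004], [0.705, 0.709, -0.0], [-0.003, 0.003, -1.0]]
force: [-1.1, 0.1, 0.0]
opening: 0.697
grasp_force: 0.0
```

```bash
python3 -c "
from p import *
c=cam('scene');cv2.imwrite('pics/g4.png',cv2.resize(c['img'][120:220,210:340][:,:,::-1],(780,600),interpolation=cv2.INTER_CUBIC))
print(r.mark_of('ball_center','scene')[:2],world(c,*r.mark_of('ball_center','scene')[0]['point'],.083).round(4))
plan([((.518,.0521,.15),170.7,10,0)],1)"
```

```text
[{'point': [308.2, 180.1], 'p': 0.47}, {'point': [274.8, 182.7], 'p': 0.46}] [0.6169 0.1303 0.083 ]
at [0.5961 0.0312 0.1568] yaw 134.75 tilt 0.05 t 11.6667 open 0.702 F [ 0.6  0.4 -0.9] grip 0.0
[0.7, -0.4, 0.1, 0.0, 0.0, -3.6]
[0.7, -0.4, 0.0, 0.0, 0.0, -3.6]
[0.8, -0.3, 0.1, 0.0, 0.0, -3.6]
[0.7, -0.3, 0.1, 0.0, 0.0, -3.6]
[0.8, -0.2, 0.0, 0.0, 0.0, -3.6]
[0.8, -0.2, 0.1, 0.0, 0.0, -3.6]
[0.8, -0.1, 0.1, 0.0, 0.0, -3.6]
[0.8, -0.0, 0.0, 0.0, 0.0, -3.6]
[0.8, -0.1, 0.1, 0.0, 0.0, -3.6]
[0.8, 0.1, 0.1, 0.0, 0.0, -3.6]
-> [0.5181 0.0525 0.1497] 170.75
```

View pics/g4.png

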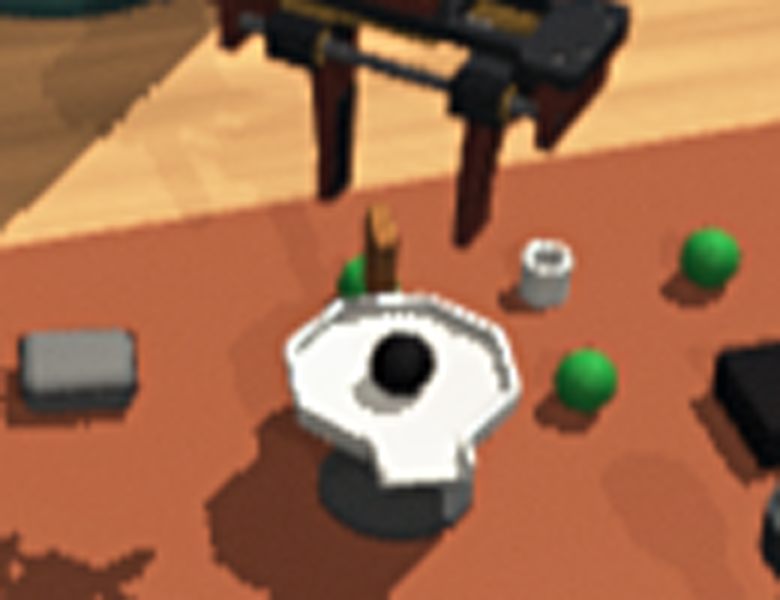

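The ball rests in the dish's middle (crop 401,363) and the ring is empty. I'm moving above the handle with the closing line across it.

>>> carry_out --pt "0.9 -0.5 0 0 0 -4.5 60" --pt "0.9 -0.4 0 0 0 -4.5 60" --pt "1.0 -0.3 0 0 0 -4.5 60" --pt "1.0 -0.2 0 0 0 -4.5 60" --pt "1.0 -0.2 0.1 0 0 -4.5 60"

```text
t: 12.08
tcp_pos: [0.5469, 0.047, 0.1551]
tool_rot: [[-0.923, 0.384, 0.0], [0.384, 0.923, 0.0], [0.0, 0.0, -1.0]]
force: [-0.5, 0.6, -0.4]
opening: 0.601
grasp_force: 0.0
```

>>> carry_out --pt "0.9 -0.1 0.5 0 0 -4.5 60" --pt "0.9 0 0.5 0 0 -4.5 60" --pt "0.9 0 0.5 0 0 -4.5 60" --pt "0 0 0 0 0 0 60" --pt "0 0 0 0 0 0 60"

```text
t: 12.5
tcp_pos: [0.521, 0.0543, 0.1399]
tool_rot: [[-0.987, 0.162, -0.001], [0.162, 0.987, 0.0], [0.001, -0.0, -1.0]]
force: [-0.1, -0.7, -0.4]
opening: 0.598
grasp_force: 0.0
```

```bash
python3 -c "
from p import *
c=cam('scene');print('ball',world(c,276.8,180.5,.083).round(4))
P=cloud(c);g=c['img'].astype(int);m=(np.hypot(P[...,0]-.518,P[...,1]-.052)<.04)&(P[...,2]>.085)&(P[...,2]<.12)&(g[...,0]>g[...,2]+25)&(g[...,0]>60)
p=P[m];print('handle',len(p),p.mean(0).round(4),p.min(0).round(4),p.max(0).round(4))
plan([((.5175,.0521,.115),170.7,4,0),((.5175,.0521,.055),170.7,5,0)],2)"
```

```text
ball [0.594  0.0396 0.083 ]
handle 61 [0.5277 0.0499 0.1063] [0.5028 0.043  0.0853] [0.5412 0.0605 0.118 ]
at [0.5219 0.0541 0.1402] yaw 170.68 tilt 0.03 t 12.55 open 0.597 F [0.3 0.  0.2] grip 0.0
[0.1, -0.07, 0.63, 0.0, 0.0, 0.0]
[0.1, -0.07, 0.63, 0.0, 0.0, 0.0]
[0.1, -0.06, 0.63, 0.0, 0.0, 0.0]
[0.1, -0.07, 0.63, 0.0, 0.0, 0.0]
-> [0.5175 0.0521 0.115 ] 170.68
[0.0, -0.0, 1.2, 0.0, 0.0, 0.0]
[0.0, -0.0, 1.2, 0.0, 0.0, 0.0]
[0.0, -0.0, 1.2, 0.0, 0.0, 0.0]
[0.0, -0.0, 1.2, 0.0, 0.0, 0.0]
[0.01, -0.0, 1.2, 0.0, 0.0, 0.0]
-> [0.5175 0.0521 0.055 ] 170.68
```

>>> carry_out --pt "0.1 -0.07 1.0 0 0 0 60" --pt "0.1 -0.07 1.5 0 0 0 60" --pt "0.1 -0.05 1.5 0 0 0 60" --pt "0.05 0 1.5 0 0 0 60" --pt "0 0 1.0 0 0 0 60"

```text
t: 12.97
tcp_pos: [0.5174, 0.0526, 0.0733]
tool_rot: [[-0.987, 0.16, -0.001], [0.16, 0.987, 0.0], [0.001, -0.0, -1.0]]
force: [-0.7, -0.4, -0.4]
opening: 0.599
grasp_force: 0.0
```

>>> carry_out --pt "0 0 1.0 0 0 0 60" --pt "0 0 0.8 0 0 0 60" --pt "0 0 0 0 0 0 60" --pt "0 0 0 0 0 0 60"

```text
t: 13.3
tcp_pos: [0.5176, 0.0528, 0.0566]
tool_rot: [[-0.987, 0.158, -0.001], [0.158, 0.987, 0.0], [0.001, 0.0, -1.0]]
force: [-0.6, -0.5, -0.0]
opening: 0.603
grasp_force: 0.0
```

```bash
python3 -c "
from p import *
c=cam('scene');cv2.imwrite('pics/g5.png',cv2.resize(c['img'][120:220,210:340][:,:,::-1],(780,600),interpolation=cv2.INTER_CUBIC))
plan([((.5178,.0522,.055),170.7,2,0)],2)"
```

```text
at [0.518  0.0528 0.0571] yaw 170.89 tilt 0.02 t 13.35 open 0.6 F [0.2 0.1 0.1] grip 0.0
[0.01, -0.03, 0.1, 0.0, 0.0, 0.1]
[0.0, -0.03, 0.11, 0.0, 0.0, 0.1]
-> [0.5178 0.0522 0.055 ] 170.69
```

View pics/g5.png

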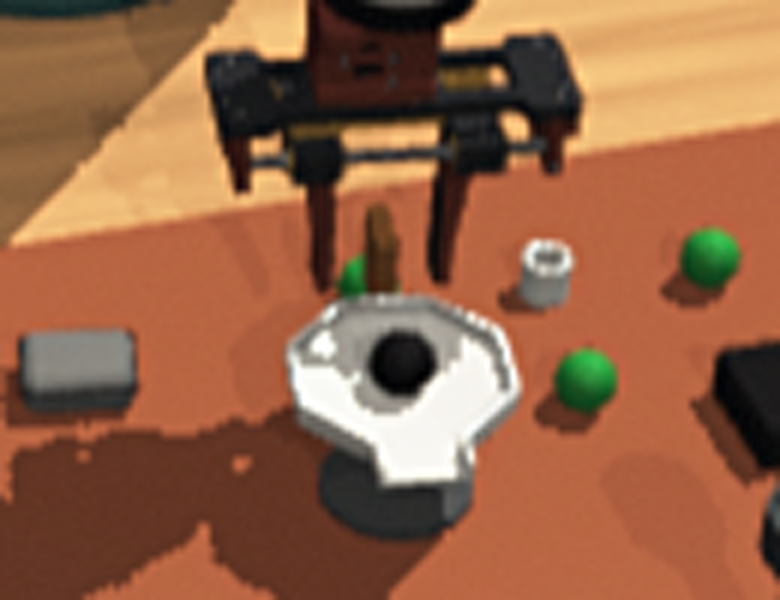

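The fingers straddle the handle (crop 378,250) and the ball is still centred. I'm closing slowly.

>>> carry_out --pt "0 -0.06 0.2 0 0 0.2 50" --pt "0 0 0 0 0 0 40" --pt "0 0 0 0 0 0 32" --pt "0 0 0 0 0 0 26" --pt "0 0 0 0 0 0 22" --squeeze 5

```text
t: 13.77
tcp_pos: [0.5177, 0.0522, 0.0552]
tool_rot: [[-0.987, 0.161, 0.001], [0.161, 0.987, 0.0], [-0.001, 0.0, -1.0]]
force: [0.9, 0.3, -0.3]
opening: 0.265
grasp_force: 0.0
```

>>> carry_out --pt "0 0 0 0 0 0 20" --pt "0 0 0 0 0 0 18" --pt "0 0 0 0 0 0 17" --pt "0 0 0 0 0 0 16" --pt "0 0 0 0 0 0 15"

```text
t: 14.18
tcp_pos: [0.5175, 0.0522, 0.0549]
tool_rot: [[-0.987, 0.162, -0.0], [0.162, 0.987, 0.0], [0.0, 0.0, -1.0]]
force: [-0.3, -0.6, 0.3]
opening: 0.155
grasp_force: 0.0
```

>>> carry_out --pt "0 0 0 0 0 0 14" --pt "0 0 0 0 0 0 13" --pt "0 0 0 0 0 0 12" --pt "0 0 0 0 0 0 10" --pt "0 0 0 0 0 0 5"

```text
t: 14.6
tcp_pos: [0.5175, 0.0522, 0.0549]
tool_rot: [[-0.987, 0.162, -0.0], [0.162, 0.987, 0.0], [0.0, 0.0, -1.0]]
force: [-0.1, -1.5, -0.3]
opening: 0.134
grasp_force: 5.0
```

>>> carry_out --pt "0 0 0 0 0 0 0" --pt "0 0 0 0 0 0 0" --squeeze 20

```text
t: 14.77
tcp_pos: [0.5175, 0.0522, 0.0549]
tool_rot: [[-0.987, 0.161, -0.0], [0.161, 0.987, 0.0], [0.0, 0.0, -1.0]]
force: [-0.2, -0.5, 0.5]
opening: 0.134
grasp_force: 20.0
```

>>> carry_out --pt "0 0 0 0 0 0 0" --pt "0 0 0 0 0 0 0" --pt "0 0 0 0 0 0 0" --squeeze 45

```text
t: 15.02
tcp_pos: [0.5175, 0.0522, 0.0549]
tool_rot: [[-0.987, 0.161, -0.0], [0.161, 0.987, 0.0], [0.0, 0.0, -1.0]]
force: [0.6, -0.5, -0.2]
opening: 0.131
grasp_force: 45.0
```

```bash
cat > d.py <<'E'
from p import *
plan([])
def dish(z0):
    "dish rim level and ball, tool-independent, from scene; z0 approx floor height, near TCP dish centre"
    o=r.get_obs();t=np.array(o['tcp_pos']);R=np.array(o['tool_rot']);ctr=t-R[:,0]*.076
    c=cam('scene');P=cloud(c);g=c['img'].astype(int)
    near=(np.hypot(P[...,0]-ctr[0],P[...,1]-ctr[1])<.07)&(np.abs(P[...,2]-z0-.01)<.04)
    w=near&(g.min(-1)>110);p=P[w];A=np.c_[p[:,:2]-ctr[:2],np.ones(len(p))]
    rr=np.hypot(*(p[:,:2]-ctr[:2]).T);A=np.c_[A,np.maximum(rr,0)]
    f=least_squares(lambda a:A@a-p[:,2],[0,0,z0,.14],loss='soft_l1',f_scale=.003).x
    b=near&(g.max(-1)<60);v,u=np.nonzero(b)
    n,l,s,_=cv2.connectedComponentsWithStats(b.astype(np.uint8))[0:4]
    print('white',len(p),'tilt deg x,y',np.degrees(f[:2]).round(2),'floor z',f[2].round(4),'ctr',ctr.round(4))
    for k in range(1,n):
        if s[k,4]>20: print('dark',s[k], 'world',world(c,s[k,0]+s[k,2]/2-.5,s[k,1]+s[k,3]/2-.5,z0+.017).round(4))
from scipy.optimize import least_squares
dish(float(sys.argv[1]))
E
python3 d.py .066
```

```text
at [0.5175 0.0522 0.0549] yaw 170.71 tilt 0.01 t 15.0167 open 0.131 F [ 0.6 -0.5 -0.2] grip 45.0
white 718 tilt deg x,y [-0.67 -0.02] floor z 0.0652 ctr [0.5925 0.04   0.0549]
dark [269 159   4  10  31] world [0.5113 0.0478 0.083 ]
dark [272 176  10  10  84] world [0.5938 0.0387 0.083 ]
```

>>> carry_out --pt "0 0 -0.1 0 0 0 0" --pt "0 0 -0.2 0 0 0 0" --pt "0 0 -0.3 0 0 0 0" --pt "0 0 -0.3 0 0 0 0" --pt "0 0 -0.3 0 0 0 0"

```text
t: 15.48
tcp_pos: [0.5175, 0.0523, 0.0672]
tool_rot: [[-0.987, 0.161, -0.0], [0.161, 0.987, 0.0], [0.0, 0.0, -1.0]]
force: [0.9, -1.0, -1.3]
opening: 0.134
grasp_force: 45.0
```

>>> carry_out --pt "0 0 -0.3 0 0 0 0" --pt "0 0 -0.2 0 0 0 0" --pt "0 0 -0.1 0 0 0 0" --pt "0 0 0 0 0 0 0" --pt "0 0 0 0 0 0 0"

```text
t: 15.9
tcp_pos: [0.5175, 0.0523, 0.0729]
tool_rot: [[-0.987, 0.162, 0.0], [0.162, 0.987, 0.0], [-0.0, 0.0, -1.0]]
force: [-0.5, 0.1, -1.5]
opening: 0.136
grasp_force: 45.0
```

```bash
python3 d.py .084
```

```text
at [0.5175 0.0523 0.0729] yaw 170.7 tilt 0.01 t 15.9 open 0.136 F [-0.5  0.1 -1.5] grip 45.0
white 727 tilt deg x,y [-0.47 -0.02] floor z 0.0834 ctr [0.5926 0.04   0.0729]
dark [269 153   4  11  39] world [0.5069 0.0483 0.101 ]
dark [272 171  11  10  87] world [0.5926 0.0396 0.101 ]
```

The dish is level, its weight is carried, and the ball is centred. I'm continuing the lift.

>>> carry_out --pt "0 0 -0.2 0 0 0 0" --pt "0 0 -0.4 0 0 0 0" --pt "0 0 -0.6 0 0 0 0" --pt "0 0 -0.7 0 0 0 0" --pt "0 0 -0.7 0 0 0 0"

```text
t: 16.37
tcp_pos: [0.5177, 0.0523, 0.0997]
tool_rot: [[-0.987, 0.161, 0.0], [0.161, 0.987, 0.0], [-0.0, 0.0, -1.0]]
force: [-0.4, 0.3, -1.3]
opening: 0.136
grasp_force: 45.0
```

>>> carry_out --pt "0 0 -0.7 0 0 0 0" --pt "0 0 -0.7 0 0 0 0" --pt "0 0 -0.7 0 0 0 0" --pt "0 0 -0.7 0 0 0 0" --pt "0 0 -0.7 0 0 0 0"

```text
t: 16.78
tcp_pos: [0.5176, 0.0522, 0.1347]
tool_rot: [[-0.987, 0.161, 0.0], [0.161, 0.987, 0.0], [-0.0, 0.0, -1.0]]
force: [0.1, -0.1, -2.2]
opening: 0.13
grasp_force: 45.0
```

>>> carry_out --pt "0 0 -0.7 0 0 0 0" --pt "0 0 -0.6 0 0 0 0" --pt "0 0 -0.4 0 0 0 0" --pt "0 0 -0.2 0 0 0 0" --pt "0 0 -0.1 0 0 0 0"

```text
t: 17.2
tcp_pos: [0.5177, 0.0522, 0.1542]
tool_rot: [[-0.987, 0.162, 0.0], [0.162, 0.987, 0.0], [-0.0, 0.0, -1.0]]
force: [0.4, -0.5, -1.8]
opening: 0.134
grasp_force: 45.0
```

```bash
python3 d.py .166; python3 - <<'E'
from p import *
# turn about dish centre: per row of w deg, shift in tool axes (centre at tool -x*.076)
for w in (1,2,3):
    R=Rd(170.7);c=-R[:,0]*.0761;R2=Rd(170.7-w);print(w,(R.T@(c+R2[:,0]*.0761)*100).round(3))
E
```

```text
at [0.5177 0.0522 0.1542] yaw 170.7 tilt 0.02 t 17.2 open 0.134 F [ 0.4 -0.5 -1.8] grip 45.0
white 735 tilt deg x,y [-0.78 -0.11] floor z 0.1643 ctr [0.5927 0.0399 0.1542]
dark [270 130   5  12  38] world [0.5057 0.0491 0.183 ]
dark [278 130   3  11  22] world [0.5085 0.0701 0.183 ]
dark [274 148  11  11  98] world [0.5934 0.0401 0.183 ]
1 [-0.001  0.133  0.   ]
2 [-0.005  0.266  0.   ]
3 [-0.01   0.398  0.   ]
```

Lift complete at about 10 cm, level and centred. Next is the turn about the dish's own centre: clockwise, tool yaw 170.7° to about 89.6°, with a shift of +0.133 cm in y per degree.

>>> carry_out --pt "0 0.066 0 0 0 0.5 0" --pt "0 0.133 0 0 0 1 0" --pt "-0.003 0.2 0 0 0 1.5 0" --pt "-0.005 0.266 0 0 0 2 0" --pt "-0.005 0.266 0 0 0 2 0"

```text
t: 17.67
tcp_pos: [0.5193, 0.0615, 0.1535]
tool_rot: [[-0.959, 0.283, -0.001], [0.283, 0.959, 0.0], [0.001, -0.0, -1.0]]
force: [-0.0, -0.3, -3.0]
opening: 0.135
grasp_force: 45.0
```

>>> carry_out --pt "-0.005 0.266 0 0 0 2 0" --pt "-0.005 0.266 0 0 0 2 0" --pt "-0.005 0.266 0 0 0 2 0" --pt "-0.005 0.266 0 0 0 2 0" --pt "-0.005 0.266 0 0 0 2 0"

```text
t: 18.08
tcp_pos: [0.5242, 0.074, 0.1535]
tool_rot: [[-0.895, 0.445, -0.001], [0.445, 0.895, 0.0], [0.001, -0.0, -1.0]]
force: [-0.1, 0.2, -0.9]
opening: 0.133
grasp_force: 45.0
```

>>> carry_out --pt "-0.005 0.266 0 0 0 2 0" --pt "-0.005 0.266 0 0 0 2 0" --pt "-0.005 0.266 0 0 0 2 0" --pt "-0.003 0.2 0 0 0 1.5 0" --pt "0 0.133 0 0 0 1 0"

```text
t: 18.5
tcp_pos: [0.53, 0.0837, 0.1535]
tool_rot: [[-0.82, 0.572, -0.001], [0.572, 0.82, 0.0], [0.001, -0.0, -1.0]]
force: [-0.3, -0.2, -1.4]
opening: 0.139
grasp_force: 45.0
```

```bash
python3 d.py .166
```

```text
at [0.53   0.0837 0.1535] yaw 145.09 tilt 0.04 t 18.5 open 0.139 F [-0.3 -0.2 -1.4] grip 45.0
white 729 tilt deg x,y [-0.66  0.73] floor z 0.1639 ctr [0.5924 0.0402 0.1534]
dark [281 130   4  11  23] world [0.5112 0.0801 0.183 ]
dark [287 132   5  11  37] world [0.5261 0.0951 0.183 ]
dark [274 148  11  11  98] world [0.5934 0.0401 0.183 ]
```

>>> carry_out --pt "0 0.133 0 0 0 1 0" --pt "-0.003 0.2 0 0 0 1.5 0" --pt "-0.005 0.266 0 0 0 2 0" --pt "-0.005 0.266 0 0 0 2 0" --pt "-0.005 0.266 0 0 0 2 0"

```text
t: 18.97
tcp_pos: [0.5373, 0.0923, 0.1538]
tool_rot: [[-0.726, 0.687, -0.0], [0.687, 0.726, 0.0], [0.0, -0.0, -1.0]]
force: [-0.3, -0.3, -0.2]
opening: 0.135
grasp_force: 45.0
```

>>> carry_out --pt "-0.005 0.266 0 0 0 2 0" --pt "-0.005 0.266 0 0 0 2 0" --pt "-0.005 0.266 0 0 0 2 0" --pt "-0.005 0.266 0 0 0 2 0" --pt "-0.005 0.266 0 0 0 2 0"

```text
t: 19.38
tcp_pos: [0.5472, 0.1011, 0.1538]
tool_rot: [[-0.596, 0.803, -0.0], [0.803, 0.596, 0.0], [0.0, -0.0, -1.0]]
force: [0.5, 0.8, -1.9]
opening: 0.133
grasp_force: 45.0
```

>>> carry_out --pt "-0.005 0.266 0 0 0 2 0" --pt "-0.005 0.266 0 0 0 2 0" --pt "-0.005 0.266 0 0 0 2 0" --pt "-0.005 0.266 0 0 0 2 0" --pt "-0.005 0.266 0 0 0 2 0"

```text
t: 19.8
tcp_pos: [0.5585, 0.108, 0.1537]
tool_rot: [[-0.447, 0.894, -0.0], [0.894, 0.447, 0.0], [0.0, -0.0, -1.0]]
force: [0.4, -0.3, -1.3]
opening: 0.137
grasp_force: 45.0
```

>>> carry_out --pt "-0.005 0.266 0 0 0 2 0" --pt "-0.005 0.266 0 0 0 2 0" --pt "-0.005 0.266 0 0 0 2 0" --pt "-0.005 0.266 0 0 0 2 0" --pt "-0.005 0.266 0 0 0 2 0"

```text
t: 20.22
tcp_pos: [0.5709, 0.1129, 0.1537]
tool_rot: [[-0.285, 0.958, -0.0], [0.958, 0.285, 0.0], [0.0, -0.0, -1.0]]
force: [-0.6, -0.5, -1.3]
opening: 0.132
grasp_force: 45.0
```

>>> carry_out --pt "-0.005 0.266 0 0 0 2 0" --pt "-0.005 0.266 0 0 0 2 0" --pt "-0.005 0.266 0 0 0 2 0" --pt "-0.005 0.266 0 0 0 2 0" --pt "-0.005 0.266 0 0 0 2 0"

```text
t: 20.63
tcp_pos: [0.584, 0.1156, 0.1537]
tool_rot: [[-0.115, 0.993, -0.0], [0.993, 0.115, 0.0], [0.0, -0.0, -1.0]]
force: [-0.4, 0.3, -1.7]
opening: 0.135
grasp_force: 45.0
```

>>> carry_out --pt "-0.005 0.266 0 0 0 2 0" --pt "-0.003 0.2 0 0 0 1.5 0" --pt "-0.003 0.2 0 0 0 1.5 0" --pt "0 0.133 0 0 0 1 0" --pt "0 0.133 0 0 0 1 0"

```text
t: 21.05
tcp_pos: [0.5933, 0.1161, 0.1538]
tool_rot: [[0.006, 1.0, -0.0], [1.0, -0.006, 0.0], [0.0, -0.0, -1.0]]
force: [0.4, -0.1, -0.5]
opening: 0.137
grasp_force: 45.0
```

>>> carry_out --pt "0 0 0 0 0 0 0" --pt "0 0 0 0 0 0 0" --pt "0 0 0 0 0 0 0" --pt "0 0 0 0 0 0 0"

```text
t: 21.38
tcp_pos: [0.5931, 0.1161, 0.1538]
tool_rot: [[0.005, 1.0, -0.0], [1.0, -0.005, 0.0], [0.0, -0.0, -1.0]]
force: [-0.1, 0.5, -1.8]
opening: 0.137
grasp_force: 45.0
```

```bash
python3 d.py .166; python3 - <<'E'
from p import *
for n in('top','scene'):
    c=cam(n);P=cloud(c);T=P[(np.hypot(P[...,0]-.59,P[...,1]+.2265)<.075)&(P[...,2]>.012)&(P[...,2]<.04)]
    print('track',cv2.minEnclosingCircle(T[:,:2].astype(np.float32)))
    w=(np.abs(P[...,0]-.592)<.06)&(np.abs(P[...,1]-.0)<.13)&(P[...,2]>.14)&(P[...,2]<.2)&(c['img'].min(-1)>110);D=P[w];k=D[D[:,1]<-.02]
    print(n,'lip',len(k),k.mean(0).round(4),D[:,1].min().round(3))
    cv2.imwrite(f'pics/f_{n}.png',cv2.resize(c['img'][110:290,110:390][:,:,::-1],(780,500)))
a=cv2.imread('pics/f_top.png');b=cv2.imread('pics/f_scene.png');cv2.imwrite('pics/f.png',cv2.resize(np.vstack([a,b]),(468,600)))
E
```

```text
at [0.5931 0.1161 0.1538] yaw 89.72 tilt 0.01 t 21.3833 open 0.137 F [-0.1  0.5 -1.8] grip 45.0
white 745 tilt deg x,y [0.43 0.54] floor z 0.1638 ctr [0.5927 0.0401 0.1538]
dark [298 143   7  11  38] world [0.5871 0.1088 0.183 ]
dark [274 148  11  11  98] world [0.5934 0.0401 0.183 ]
track ((0.5904819965362549, -0.2275320291519165), 0.0542469248175621)
top lip 113 [ 0.5919 -0.0257  0.1744] -0.032
track ((0.594214916229248, -0.22882817685604095), 0.05534127727150917)
scene lip 54 [ 0.5893 -0.0265  0.1753] -0.033
```

View pics/f.png

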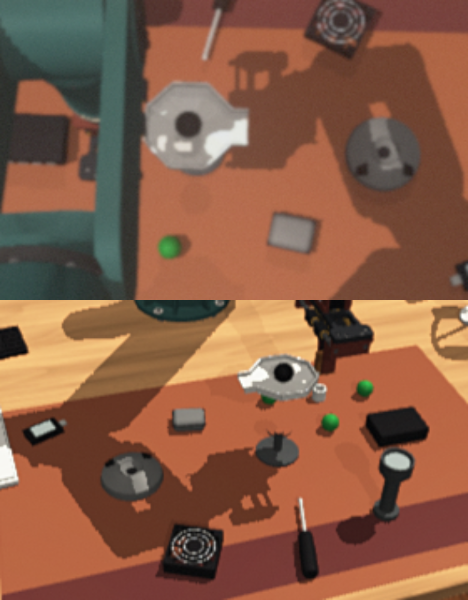

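The dish is held level about 10 cm up, above the stand, with the lip pointing at the trackball (top crop 384,152) and the ball centred at (188,124). Nothing else has moved.

```bash
python3 -c "
from station import r
print(r.hand_in())"
```

```text
the job is handed in; nothing more can be done
None
```

I handed the job in at about 21 s of the 64 s allowed: the ball rests loose in the middle of the dish, which the arm holds level by its handle about 10 cm above the stand, lip pointing at the trackball; no verdict came back.

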